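# Close the four stoneware canisters with the lids that fit

## Robot

A 7-joint arm with a two-finger parallel gripper is mounted at the origin on a cart in front of the work surface, level with it; the furniture and walls round the work are solid. World frame = base frame: x ahead of the robot, y to its left, z up, the work surface at z = 0. Lengths are in m, angles in rad, forces in N, time in s.
With the tool pointing down it reaches from about 0.4 to 0.925 m from the base axis. Payload 4.1 kg.
Tool frame: the origin (TCP) lies midway between the tips of the shut fingers; the grasp point (between the pads) lies 19 mm behind it; z points along the fingers, y is the line along which they close (so a half turn about z gives the same grasp; the last joint's range is limited). The gripper opens to 85 mm and grips with 20 to 120 N. Pads are 22 mm wide; open, the fingers measure 114 mm over their backs; the gripper's body (76 mm by 85 mm) begins 54 mm behind the grasp point. The pads swing forward as they close: fully open they stand 13 mm farther back than shut.
Start: joints at [-0.099, 0.398, 0.045, 1.537, -0.019, 1.207, -0.051], TCP at [0.65, 0, 0.231] pointing down, gripper open.
Joint ranges: [-2.82, 2.82], [-0.49, 2.23], [-1.37, 1.46], [0, 2.46], [-1.36, 4.5], [0.23, 2], [-2.94, 2.94]. Speed limits (rad/s): [2.57, 2.57, 3.14, 3.14, 3.14, 3.14, 3.14].

## Interface

Orientations are given as [roll, pitch, yaw] about the fixed x, y, z axes, in that order (R = Rz(yaw) Ry(pitch) Rx(roll)).
In Python, from bench import status, viewer, ticket gives the robot as it stands.
- The arm moves only by the tool step_arm, never from a script. Its argument "rows" is a list of rows, each a list of 7 numbers: the shift along the world's x, y, z in units of 30 mm (1.0 is 30 mm), then the turn, a rotation vector about the world's x, y, z in degrees, then the finger opening in mm, from 0 to 85.4. A call has exactly 8 rows; each row shifts and turns the commanded pose from where the row before left it; what a row does not reach is not made up. A row lasts 1/8 s, in which the tool goes at most 62.5 mm and 10.7 degrees, less where a joint would pass 70% of its speed; a pose out of reach is approached as far as the arm can. A call is refused whole if a number of a shift passes 1 or a number of a turn 10.7, either way. A call with a gripper value outside its range is refused whole. The fingers move at their own pace and stop on an object; "squeeze" is the grip in N (left out, the last holds). Time passes only in rows, so rows that do not move let the fingers close, or fill a call up. It gives the time, the measured TCP pose, the force, the opening and the grip force at its end, in the units of the state.
- status.state(): the state, without advancing time (a new reading comes with each control period).
- viewer.snapshot(name): name is "scene" or "side" or "wrist"; returns the picture (384x512x3 uint8, red, green, blue); there is no depth.
- viewer.get_calibration(name): a dict with "intrinsics" (3x3 intrinsics, pixels), "k1" (the pictures are not rectified: a ray, as slopes to the right and down, at radius r is drawn at 1 + k1 r^2 times it, then the intrinsics apply), "world_from_camera" (4x4, takes a point from camera to world coordinates). Camera axes: x right, y up, looking along -z (the intrinsics and any distortion apply to the point x, -y, -z); pixel columns grow to the right and rows downward; lengths in m; the calibration is good to about 2 mm. A picture is of the moment at which its call begins: read the wrist's pose just before it. get_calibration takes no time and is no camera call; for the wrist camera it gives the pose at the moment of the call.
- ticket.hand_in(): hands the job in; it is judged then, once.
The state is a dict: "clock": time; "qpos": joint angles; "joint_velocities": joint speeds; "effort": joint torques, N m; "ee_pos": TCP position; "orientation": TCP orientation; "force": force on the tool from outside, world axes, zero at the start; "wrist_torque": the same for the moment, N m; "finger_gap": opening from 0.0 (shut) to 1.0 (fully open); "grasp_force": force on a finger pad.
Only numpy, scipy, OpenCV 4.12 (cv2) and the standard library are available. Lean on these libraries where they do the work, as an engineer would, in place of code of your own. Each camera call takes 0.05 s, during which the arm holds its last target. There are 200 camera calls.

## Task

Close the four washed stoneware canisters: pick the wooden knob lids out of the things in front and press each onto the canister whose mouth it fits, plug fully in and flange resting level on the rim. Leave the canisters standing where they are and do not shift the cookie stamp or the round steel cutter.

Things in the scene. Friction and masses are not known exactly. Their poses are not given: they have to be found in the camera images.
- canister_s: The smallest of four straight round white stoneware canisters; empty, open at the top, standing loose on the worktop: 55 mm high, 48 mm across outside, round mouth 40 mm across inside, walls 4 mm thick. Origin at the centre of its underside, z up.
- canister_m: The second smallest of four straight round white stoneware canisters; empty, open at the top, standing loose on the worktop: 65 mm high, 58 mm across outside, round mouth 50 mm across inside, walls 4 mm thick. Origin at the centre of its underside, z up.
- canister_l: The second largest of four straight round white stoneware canisters; empty, open at the top, standing loose on the worktop: 75 mm high, 68 mm across outside, round mouth 60 mm across inside, walls 4 mm thick. Origin at the centre of its underside, z up.
- canister_xl: The largest of four straight round white stoneware canisters; empty, open at the top, standing loose on the worktop: 85 mm high, 78 mm across outside, round mouth 70 mm across inside, walls 4 mm thick. Origin at the centre of its underside, z up.
- lid_s: The smallest of four loose beech lids, upright on its plug. Origin: centre of its underside, z up. From there up: plug 36 mm wide, 0 to 18 mm, its lowest 13 mm tapering to 22 mm; round flange 47 mm wide, 18 to 28 mm; knob to 56 mm, 24 mm wide at 37 to 51 mm, waisted below. Fits the 40 mm mouth, 2 mm play all round; closed, the flange rests on the rim, its origin 18 mm below it. 40 g +-30%.
- lid_m: The second smallest of four loose beech lids, upright on its plug. Origin: centre of its underside, z up. From there up: plug 46 mm wide, 0 to 18 mm, its lowest 13 mm tapering to 32 mm; round flange 57 mm wide, 18 to 28 mm; knob to 56 mm, 24 mm wide at 37 to 51 mm, waisted below. Fits the 50 mm mouth, 2 mm play all round; closed, the flange rests on the rim, its origin 18 mm below it. 55 g +-30%.
- lid_l: The second largest of four loose beech lids, upright on its plug. Origin: centre of its underside, z up. From there up: plug 56 mm wide, 0 to 18 mm, its lowest 13 mm tapering to 42 mm; round flange 67 mm wide, 18 to 28 mm; knob to 56 mm, 24 mm wide at 37 to 51 mm, waisted below. Fits the 60 mm mouth, 2 mm play all round; closed, the flange rests on the rim, its origin 18 mm below it. 70 g +-30%.
- lid_xl: The largest of four loose beech lids, upright on its plug. Origin: centre of its underside, z up. From there up: plug 66 mm wide, 0 to 18 mm, its lowest 13 mm tapering to 52 mm; round flange 77 mm wide, 18 to 28 mm; knob to 56 mm, 24 mm wide at 37 to 51 mm, waisted below. Fits the 70 mm mouth, 2 mm play all round; closed, the flange rests on the rim, its origin 18 mm below it. 85 g +-30%.
- cookie_stamp: Carved wooden cookie stamp, darker than the lids: plain disc 60 mm across and 19 mm thick lying flat on the worktop, with a tall club-shaped handle, 78 mm high in all; it has no plug. Loose; not part of the job. Origin at the centre of its underside, z up.
- round_cutter: Round stainless steel cookie cutter: an open ring 53 mm across and 30 mm high with a rolled upper rim. Loose; not part of the job. Origin at the centre of its underside, z up.
There are look-alikes about, which are no part of the job. What is shaped like the lid_l but red or yellow is not meant.

How it is judged:
At the end, for the whole second after the job is handed in: Each lid sits on the canister of its size: centred within 6 mm, within 3 mm of full depth, level within 0.1 rad, released, at rest; the canisters stand upright on the worktop within 60 mm of their start; stamp and cutter are within 30 mm of theirs (horizontal distance between lid_s and canister_s below 0.006 m and z of lid_s in the frame of canister_s between 0.034 and 0.04 m and angle between each of lid_s, lid_m, lid_l, lid_xl's own z axis and vertical below 0.1 rad and angle between each of canister_s, canister_m, canister_l, canister_xl's own z axis and vertical below 0.06 rad and height (world z) of each of canister_s, canister_m, canister_l, canister_xl below 0.005 m and distance of each of canister_s, canister_m, canister_l, canister_xl from where it was at the start of the episode below 0.06 m and linear speed of each of lid_s, canister_s, lid_m, canister_m, lid_l, canister_l, lid_xl, canister_xl below 0.02 m/s and horizontal distance between lid_m and canister_m below 0.006 m and z of lid_m in the frame of canister_m between 0.044 and 0.05 m and horizontal distance between lid_l and canister_l below 0.006 m and z of lid_l in the frame of canister_l between 0.054 and 0.06 m and horizontal distance between lid_xl and canister_xl below 0.006 m and z of lid_xl in the frame of canister_xl between 0.064 and 0.07 m and distance of each of cookie_stamp, round_cutter from where it was at the start of the episode below 0.03 m); the robot touches nothing.
It fails at once if a canister is knocked over (angle between any of canister_s, canister_m, canister_l, canister_xl's own z axis and vertical above 0.6 rad).
It fails at once if the cookie stamp is moved from its place (more than 30 mm) (distance of cookie_stamp from where it was at the start of the episode above 0.03 m).
It fails at once if the round cutter is moved from its place (more than 30 mm) (distance of round_cutter from where it was at the start of the episode above 0.03 m).
It also fails if it takes over 102 s, if anything falls off the work surface, if the arm or the gripper's body presses on something with over 40 N, if the wrist force passes 120 N, or if a joint passes its speed limit or range.

## Working session

There is one attempt and no reset: what is moved stays moved. The work goes in short steps, Python scripts to look and compute and a tool call to move; the robot and the scene stay as the last step left them, time stands still between calls to the robot, and variables do not carry over. Pictures are saved under pics/ and viewed, at most 14 in all, crops included, and the job is handed in when it is done.

Besides the shell and the picture viewer there is one more tool, called after ">>>" as name(argument=value, ...), one argument or row to a line, values as JSON. step_arm: Moves the arm, as the interface text tells. Its arguments: {"type":"object","properties":{"rows":{"type":"array","items":{"type":"array","items":{"type":"number"}}},"squeeze":{"type":"number"}},"required":["rows"]}

```bash
mkdir -p pics
cat > h.py <<'E'
import numpy as np, cv2
from bench import status, viewer, ticket
def snap(n,f=None):
    c=viewer.get_calibration(n); im=viewer.snapshot(n)
    if f: cv2.imwrite('pics/'+f,cv2.cvtColor(im,cv2.COLOR_RGB2BGR))
    return im,c
def ray(c,u,v):
    K=np.array(c['intrinsics']);T=np.array(c['world_from_camera'])
    x=(u-K[0,2])/K[0,0];y=(v-K[1,2])/K[1,1];a,b=x,y
    for _ in range(20):
        s=1+c['k1']*(a*a+b*b);a,b=x/s,y/s
    return T[:3,3],T[:3,:3]@np.array([a,-b,-1])
def onz(c,u,v,z):
    o,d=ray(c,u,v);return o+d*(z-o[2])/d[2]
def proj(c,p):
    K=np.array(c['intrinsics']);T=np.array(c['world_from_camera'])
    q=T[:3,:3].T@(np.array(p)-T[:3,3]);a,b=q[0]/-q[2],-q[1]/-q[2];s=1+c['k1']*(a*a+b*b)
    return K[0,0]*a*s+K[0,2],K[1,1]*b*s+K[1,2]
E
python3 - <<'E'
from h import *
ims=[]
for n in ['scene','side','wrist']:
    im,c=snap(n,n+'0.png');print(n,np.round(c['world_from_camera'],3).tolist(),np.round(c['intrinsics'],1).tolist(),c['k1'])
    np.save(n+'0.npy',im)
print(status.state())
E
```

```text
scene [[0.724, 0.354, -0.592, -0.339], [-0.69, 0.372, -0.621, -0.852], [0.0, 0.858, 0.514, 0.745], [0.0, 0.0, 0.0, 1.0]] [[494.9, 0.0, 256.3], [0.0, 494.9, 188.3], [0.0, 0.0, 1.0]] -0.03768504183606721
side [[-0.838, 0.35, -0.418, -0.045], [-0.546, -0.526, 0.653, 0.806], [0.009, 0.775, 0.632, 0.812], [0.0, 0.0, 0.0, 1.0]] [[464.0, 0.0, 263.1], [0.0, 464.0, 194.0], [0.0, 0.0, 1.0]] 0.030292105348283537
wrist [[1.0, -0.001, 0.002, 0.65], [0.0, 0.954, 0.299, 0.077], [-0.002, -0.299, 0.954, 0.374], [0.0, 0.0, 0.0, 1.0]] [[294.6, 0.0, 258.9], [0.0, 294.6, 195.6], [0.0, 0.0, 1.0]] -0.01780646040421515
{'clock': 0.15, 'qpos': array([-0.09897006,  0.39903807,  0.04503635,  1.53754136, -0.01868727,
        1.20688978, -0.05069151]), 'joint_velocities': array([-0.00255326, -0.00079548, -0.00048571, -0.006224  ,  0.0007552 ,
        0.00106121, -0.00057459]), 'effort': array([ 2.78519030e-03, -4.75559378e+01,  1.36737496e+00, -2.54510736e+01,
        1.19318470e-02,  6.58601144e-03, -1.99015865e-06]), 'ee_pos': array([6.49544024e-01, 9.59440192e-06, 2.30513627e-01]), 'orientation': array([-3.14014157e+00,  1.13040106e-04,  1.57089522e+00]), 'force': array([-0.3454159 , -0.00709079, -0.13261853]), 'wrist_torque': array([-0.00815645,  0.01100749,  0.01743077]), 'grasp_force': 0.0, 'finger_gap': 1.0003840353985356}
```

View pics/scene0.png

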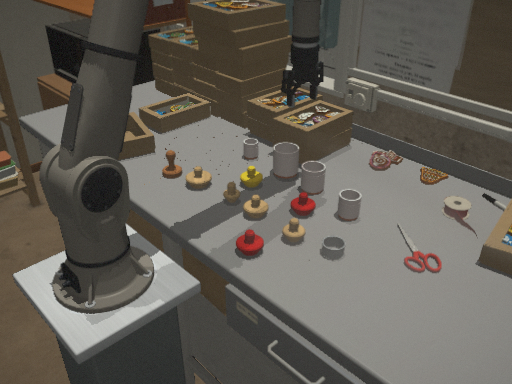

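View pics/side0.png

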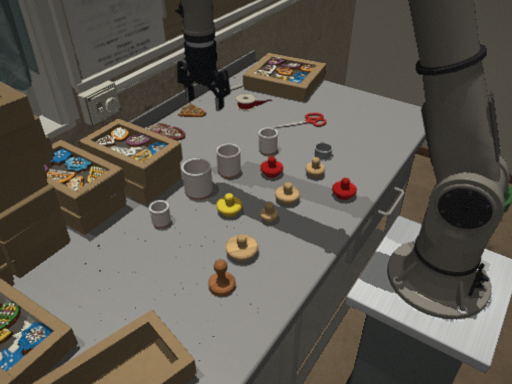

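View pics/wrist0.png

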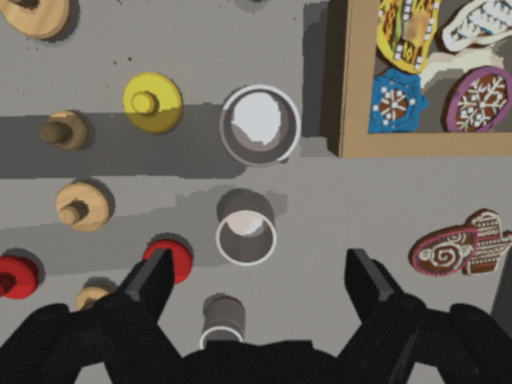

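Candidates in scene: beech lids (198,178), (231,192), (256,207), (294,231). Look-alikes: yellow (251,178), red (303,205) and (250,243). Not lids: stamp, darker and without a plug (172,165), and cutter (333,247). Next I'll take one close crop and mask measurements to order the lids by size.

Run:
```python
from h import *
for n,(u0,v0,u1,v1) in {'scene':(150,130,370,260),'side':(140,110,360,300)}.items():
    im=np.load(n+'0.npy'); c=viewer.get_calibration(n)
    if n=='scene': cv2.imwrite('pics/crop1.png',cv2.cvtColor(cv2.resize(im[v0:v1,u0:u1],None,fx=3.6,fy=3.6,interpolation=cv2.INTER_CUBIC),cv2.COLOR_RGB2BGR))
    hsv=cv2.cvtColor(im,cv2.COLOR_RGB2HSV)
    m=((hsv[...,0]<32)&(hsv[...,1]>70)&(hsv[...,2]>50)).astype(np.uint8)
    # knob-top: blob topmost; flange: blob bounding box
    k,l,s,ce=cv2.connectedComponentsWithStats(m)
    for i in range(1,k):
        x,y,w,h,a=s[i]
        if u0<x+w/2<u1 and v0<y+h/2<v1 and a>60:
            col=im[l==i].mean(0).round()
            # flange: widest row; midpoint of x extremes at mid flange height z=.023
            ys,xs=np.where(l==i); 
            o,d1=ray(c,x-.5,0);
            yl=ys[xs<=x+1].mean();yr=ys[xs>=x+w-2].mean();v=(yl+yr)/2
            P=onz(c,x+w/2-.5,v,.023);dia=np.linalg.norm(onz(c,x-.5,v,.023)-onz(c,x+w-.5,v,.023))
            kx=xs[ys<=y+4].mean()
            Q=onz(c,kx,y,.056)
            print(n,(x,y,w,h,a),col,'flange c',P.round(3),'dia',dia.round(3),'knobtop',Q.round(3))
```

```text
scene (np.int32(162), np.int32(150), np.int32(20), np.int32(28), np.int32(318)) [106.  76.  53.] flange c [0.378 0.271 0.023] dia 0.061 knobtop [0.42  0.334 0.056]
scene (np.int32(186), np.int32(166), np.int32(26), np.int32(22), np.int32(382)) [146. 123.  87.] flange c [0.414 0.185 0.023] dia 0.077 knobtop [0.418 0.191 0.056]
scene (np.int32(240), np.int32(166), np.int32(23), np.int32(22), np.int32(338)) [133. 117.  46.] flange c [0.527 0.079 0.023] dia 0.068 knobtop [0.531 0.083 0.056]
scene (np.int32(224), np.int32(182), np.int32(16), np.int32(20), np.int32(207)) [96. 82. 61.] flange c [0.422 0.047 0.023] dia 0.045 knobtop [0.428 0.053 0.056]
scene (np.int32(291), np.int32(191), np.int32(30), np.int32(25), np.int32(428)) [125.  48.  44.] flange c [ 0.555 -0.11   0.023] dia 0.083 knobtop [ 0.543 -0.123  0.056]
scene (np.int32(243), np.int32(195), np.int32(25), np.int32(23), np.int32(389)) [139. 117.  84.] flange c [ 0.425 -0.046  0.023] dia 0.067 knobtop [ 0.429 -0.043  0.056]
scene (np.int32(283), np.int32(218), np.int32(22), np.int32(23), np.int32(294)) [146. 123.  91.] flange c [
[... 1025 characters left out ...]
47  0.023] dia 0.067 knobtop [ 0.429 -0.053  0.056]
side (np.int32(216), np.int32(193), np.int32(27), np.int32(25), np.int32(467)) [150. 132.  44.] flange c [0.527 0.077 0.023] dia 0.071 knobtop [0.531 0.071 0.056]
side (np.int32(260), np.int32(202), np.int32(18), np.int32(21), np.int32(261)) [97. 80. 55.] flange c [0.422 0.05  0.023] dia 0.046 knobtop [0.426 0.044 0.056]
side (np.int32(226), np.int32(234), np.int32(32), np.int32(27), np.int32(675)) [163. 135.  93.] flange c [0.411 0.185 0.023] dia 0.075 knobtop [0.416 0.176 0.056]
side (np.int32(208), np.int32(259), np.int32(27), np.int32(38), np.int32(681)) [109.  72.  45.] flange c [0.386 0.299 0.023] dia 0.059 knobtop [0.41  0.267 0.056]
```

View pics/crop1.png

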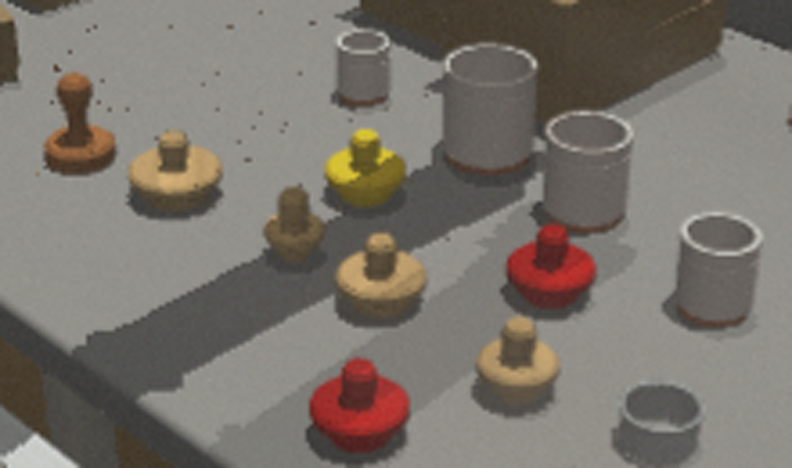

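The crop confirms four beech lids: XL at (198,178), S at (231,195, in shade), L at (256,207), M at (294,232). The stamp, red and yellow ones are ruled out. Next, the canister rims.

Run:
```python
from h import *
c=viewer.get_calibration('scene')
for k,(u,v,z) in dict(s=(363,43,.055),xl=(490,67,.085),l=(588,133,.075),m=(720,235,.065),cut=(661,400,.03)).items(): print(k,onz(c,150+u/3.6-.4,130+v/3.6-.4,z).round(3))
c=viewer.get_calibration('wrist')
for k,(u,v,z) in dict(xl=(260,125,.085),l=(246,238,.075)).items(): print(k,onz(c,u,v,z).round(3))
# rim extraction: bright rim pixels in side
im=np.load('side0.npy'); c=viewer.get_calibration('side')
cv2.imwrite('pics/crop2.png',cv2.cvtColor(cv2.resize(im[115:235,140:340],None,fx=4,fy=4,interpolation=cv2.INTER_CUBIC),cv2.COLOR_RGB2BGR))
```

```text
s [0.645 0.207 0.055]
xl [0.647 0.054 0.085]
l [ 0.633 -0.066  0.075]
m [ 0.598 -0.223  0.065]
cut [ 0.45  -0.291  0.03 ]
xl [0.65  0.057 0.085]
l [ 0.635 -0.067  0.075]
```

View pics/crop2.png

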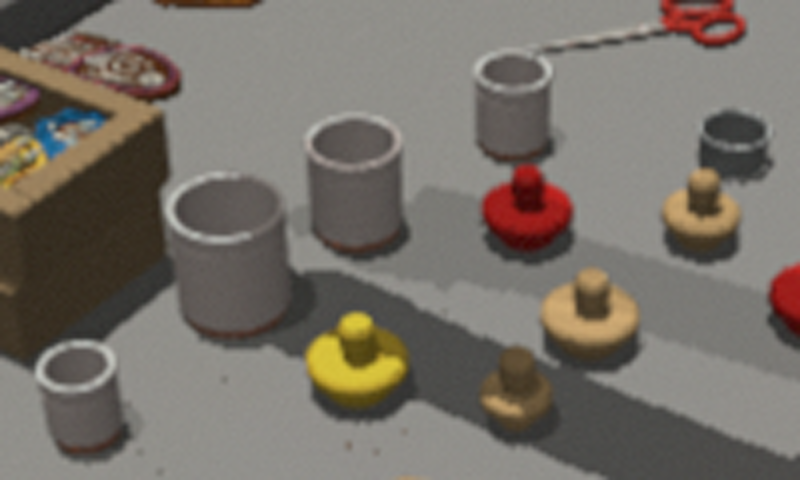

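Run:
```python
from h import *
c=viewer.get_calibration('side')
for k,(u,v,z) in dict(s=(77,372,.055),xl=(227,208,.085),l=(353,148,.075),m=(513,77,.065),cut=(736,132,.03)).items(): print(k,onz(c,140+u/4-.4,115+v/4-.4,z).round(3))
R=[ray(viewer.get_calibration('wrist'),343,157),ray(c,180.5,142)]
A=np.vstack([np.eye(3)-np.outer(d,d)/(d@d) for o,d in R]);b=np.concatenate([(np.eye(3)-np.outer(d,d)/(d@d))@o for o,d in R])
print('boxcorner',np.linalg.lstsq(A,b,rcond=None)[0])
```

```text
s [0.642 0.212 0.055]
xl [0.647 0.057 0.085]
l [ 0.629 -0.059  0.075]
m [ 0.595 -0.215  0.065]
cut [ 0.441 -0.291  0.03 ]
boxcorner [0.72076643 0.03174087 0.12260671]
```

>>> step_arm(
  rows=[
    [-0.5, 0.6, -0.1, 0, 0, 0, 50],
    [-1, 0.85, -0.4, 0, 0, 0, 50],
    [-1, 0.85, -0.5, 0, 0, 0, 50],
    [-1, 0.85, -0.5, 0, 0, 0, 50],
    [-1, 0.85, -0.5, 0, 0, 0, 50],
    [-1, 0.85, -0.4, 0, 0, 0, 50],
    [-1, 0.8, -0.3, 0, 0, 0, 50],
    [-0.5, 0.5, 0, 0, 0, 0, 50],
  ],
  squeeze=40,
)

```text
clock: 1.15
ee_pos: [0.4374, 0.1854, 0.1493]
orientation: [-3.139, 0.001, 1.573]
force: [0.9, -0.7, 0.3]
finger_gap: 0.587
grasp_force: 0.0
```

```bash
cat >> h.py <<'E'
def lid(im,c,exp,rad,z=.0):
    """wood blob nearest expected lid; centre from flange-top circle (z+.026)"""
    hsv=cv2.cvtColor(im,cv2.COLOR_RGB2HSV)
    m=((hsv[...,0]<32)&(hsv[...,1]>60)&(hsv[...,2]>35)).astype(np.uint8)
    m=cv2.morphologyEx(m,cv2.MORPH_OPEN,np.ones((3,3)))
    u,v=proj(c,[*exp,z+.03]);cs,_=cv2.findContours(m,cv2.RETR_EXTERNAL,cv2.CHAIN_APPROX_NONE)
    cs=[k for k in cs if cv2.contourArea(k)>200]
    k=min(cs,key=lambda k:abs(cv2.pointPolygonTest(k,(u,v),True)) if cv2.pointPolygonTest(k,(u,v),False)<0 else 0)
    P=np.array([onz(c,a,b,z+.025)[:2] for a,b in k[:,0]])
    from scipy.optimize import least_squares
    f=least_squares(lambda p:np.hypot(*(P-p).T)-rad,exp,loss='soft_l1',f_scale=.001)
    return f.x.round(4),np.median(np.abs(f.fun)).round(4)
E
python3 - <<'E'
from h import *
im,c=snap('wrist','w1.png')
print(lid(im,c,[.4125,.185],.0385), proj(c,[.4125,.185,.056]))
E
```

```text
(array([0.4118, 0.1842]), np.float64(0.0004)) (np.float64(229.5542613773652), np.float64(198.42087086751985))
```

View pics/w1.png

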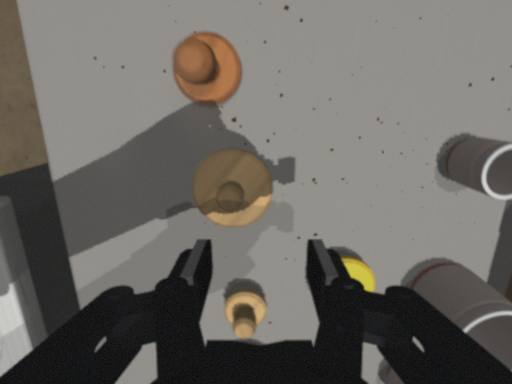

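Wrist view: the XL lid is at (232,188), with the stamp above at (207,68), S below at (246,310) and canister_s at (497,168). Descending on XL.

>>> step_arm(
  rows=[
    [-0.45, 0, -0.5, 0, 0, 0, 50],
    [-0.4, 0, -0.7, 0, 0, 0, 50],
    [0, 0, -0.8, 0, 0, 0, 50],
    [0, 0, -0.8, 0, 0, 0, 50],
    [0, 0, -0.7, 0, 0, 0, 50],
    [0, 0, -0.46, 0, 0, 0, 50],
    [0, 0, 0, 0, 0, 0, 50],
    [0, 0, 0, 0, 0, 0, 16],
  ],
)

```text
clock: 2.2
ee_pos: [0.4153, 0.1847, 0.0321]
orientation: [3.14, -0.001, 1.571]
force: [-0.3, -0.2, -0.5]
finger_gap: 0.388
grasp_force: 0.0
```

>>> step_arm(
  rows=[
    [0, 0, 0, 0, 0, 0, 16],
    [0, 0, 0, 0, 0, 0, 16],
    [0, 0, 0, 0, 0, 0, 16],
    [0, 0, 0.3, 0, 0, 0, 16],
    [0, 0, 0.8, 0, 0, 0, 16],
    [0, 0, 1, 0, 0, 0, 16],
    [0, 0, 1, 0, 0, 0, 16],
    [0, 0, 1, 0, 0, 0, 16],
  ],
)

```text
clock: 3.2
ee_pos: [0.4141, 0.1844, 0.1557]
orientation: [-3.142, 0.0, 1.571]
force: [-0.0, -0.2, -0.9]
finger_gap: 0.261
grasp_force: 39.4
```

>>> step_arm(
  rows=[
    [0.3, -0.3, 0.5, 0, 0, 0, 16],
    [0.7, -0.7, 0.5, 0, 0, 0, 16],
    [0.8, -0.8, 0.3, 0, 0, 0, 16],
    [0.8, -0.8, 0, 0, 0, 0, 16],
    [0.8, -0.8, 0, 0, 0, 0, 16],
    [0.7, -0.7, 0, 0, 0, 0, 16],
    [0.4, -0.4, 0, 0, 0, 0, 16],
    [0, 0, 0, 0, 0, 0, 16],
  ],
)

```text
clock: 4.2
ee_pos: [0.5497, 0.0483, 0.193]
orientation: [-3.141, 0.0, 1.569]
force: [0.1, -0.0, -0.4]
finger_gap: 0.262
grasp_force: 39.4
```

```bash
cat >> h.py <<'E'
def rim(im,c,exp,h,r):
    """radial brightest edge (outer rim boundary) around expected centre; exp xy, h rim height, r inner mouth radius"""
    from scipy.optimize import least_squares
    g=cv2.GaussianBlur(cv2.cvtColor(im,cv2.COLOR_RGB2GRAY),(3,3),0).astype(np.float32);p=np.array(exp,float)
    for win in (.012,.006,.004):
        P=[]
        for t in np.linspace(0,2*np.pi,120,endpoint=False):
            rr=np.arange(r+.002-win,r+.002+win,.0004)
            q=np.array([proj(c,[p[0]+k*np.cos(t),p[1]+k*np.sin(t),h]) for k in rr])
            if q.min()<2 or q[:,0].max()>509 or q[:,1].max()>381: continue
            val=cv2.remap(g,q[:,0].astype(np.float32),q[:,1].astype(np.float32),cv2.INTER_LINEAR).ravel()
            if val.max()>val.mean()+12: P.append(p+rr[val.argmax()]*np.array([np.cos(t),np.sin(t)]))
        P=np.array(P)
        f=least_squares(lambda a:np.hypot(*(P-a).T)-(r+.002),p,loss='soft_l1',f_scale=.001);p=f.x
    return p.round(4),len(P),np.median(np.abs(f.fun)).round(4)
E
python3 - <<'E'
from h import *
im,c=snap('wrist','w2.png')
print(status.state()['ee_pos'])
print('xl',rim(im,c,[.648,.056],.085,.035)); print('l',rim(im,c,[.632,-.064],.075,.030))
E
```

```text
[0.54899322 0.04961973 0.19304492]
xl (array([0.6506, 0.0545]), 120, np.float64(0.0004))
l (array([ 0.6387, -0.0681]), 41, np.float64(0.0014))
```

View pics/w2.png

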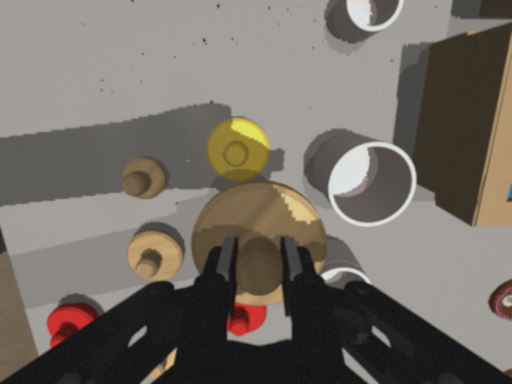

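Wrist view: the held XL lid is level at (260,240), canister_xl's rim is at (372,182) and canister_l is partly hidden at (345,280). Moving over XL.

>>> step_arm(
  rows=[
    [0.4, 0.05, 0, 0, 0, 0, 16],
    [0.8, 0.1, 0, 0, 0, 0, 16],
    [0.9, 0, -0.2, 0, 0, 0, 16],
    [0.8, 0, -0.4, 0, 0, 0, 16],
    [0.49, 0, -0.6, 0, 0, 0, 16],
    [0, 0, -0.5, 0, 0, 0, 16],
    [0, 0, -0.3, 0, 0, 0, 16],
    [0, 0, 0, 0, 0, 0, 16],
  ],
)

```text
clock: 5.25
ee_pos: [0.6501, 0.0543, 0.1329]
orientation: [-3.14, 0.0, 1.571]
force: [-0.6, -0.7, -0.7]
finger_gap: 0.262
grasp_force: 39.4
```

Run:
```python
from h import *
im,c=snap('wrist'); s=status.state();print(s['ee_pos'],s['force'])
print('s',rim(im,c,[.643,.21],.055,.020))
sc,cc=snap('scene','s3.png'); 
cv2.imwrite('pics/s3.png',cv2.cvtColor(cv2.resize(sc[90:200,220:350],None,fx=4,fy=4,interpolation=cv2.INTER_CUBIC),cv2.COLOR_RGB2BGR))
```

```text
[0.65078399 0.05425099 0.1337372 ] [ 0.12076581 -0.24965214 -0.26997445]Traceback (most recent call last):
  File "<stdin>", line 3, in <module>
  File "h.py", line 44, in rim
    f=least_squares(lambda a:np.hypot(*(P-a).T)-(r+.002),p,loss='soft_l1',f_scale=.001);p=f.x
    return func(*args, **kwargs)
    vector_fun = VectorFunction(
        fun_wrapped,
    ...<6 lines>...
        workers=workers
    )
    self._update_fun()
    ~~~~~~~~~~~~~~~~^^
    self.f = self.fun_wrapped(xp_copy(self.x))
             ~~~~~~~~~~~~~~~~^^^^^^^^^^^^^^^^^
    return np.atleast_1d(self.fun(x))
                         ~~~~~~~~^^^
    return self.f(x, *self.args, **self.kwargs)
           ~~~~~~^^^^^^^^^^^^^^^^^^^^^^^^^^^^^^
  File "h.py", line 44, in <lambda>
    f=least_squares(lambda a:np.hypot(*(P-a).T)-(r+.002),p,loss='soft_l1',f_scale=.001);p=f.x
                                        ~^~
ValueError: operands could not be broadcast together with shapes (0,) (2,)
```

>>> step_arm(
  rows=[
    [0, 0, -0.2, 0, 0, 0, 16],
    [0, 0, -0.3, 0, 0, 0, 16],
    [0, 0, -0.25, 0, 0, 0, 16],
    [0, 0, -0.2, 0, 0, 0, 16],
    [0, 0, -0.15, 0, 0, 0, 16],
    [0, 0, -0.06, 0, 0, 0, 16],
    [0, 0, 0, 0, 0, 0, 16],
    [0, 0, 0, 0, 0, 0, 16],
  ],
)

```text
clock: 6.3
ee_pos: [0.6513, 0.0544, 0.0995]
orientation: [3.141, -0.0, 1.571]
force: [-3.6, 1.4, 6.2]
finger_gap: 0.253
grasp_force: 40.0
```

>>> step_arm(
  rows=[
    [0, 0, -0.05, 0, 0, 0, 16],
    [0, 0, -0.05, 0, 0, 0, 16],
    [0, 0, 0, 0, 0, 0, 16],
    [0, 0, 0, 0, 0, 0, 16],
    [0, 0, 0, 0, 0, 0, 16],
    [0, 0, 0, 0, 0, 0, 16],
    [0, 0, 0, 0, 0, 0, 16],
    [0, 0, 0, 0, 0, 0, 16],
  ],
)

```text
clock: 7.3
ee_pos: [0.6516, 0.0544, 0.0994]
orientation: [3.14, -0.001, 1.571]
force: [-8.1, 1.3, 19.4]
finger_gap: 0.259
grasp_force: 41.3
```

>>> step_arm(
  rows=[
    [0, 0, 0.1, 0, 0, 0, 16],
    [0, 0, 0, 0, 0, 0, 45],
    [0, 0, 0, 0, 0, 0, 45],
    [0, 0, 0, 0, 0, 0, 45],
    [0, 0, 0.5, 0, 0, 0, 45],
    [0, 0, 1, 0, 0, 0, 45],
    [0, 0, 1, 0, 0, 0, 45],
    [0, 0, 0.6, 0, 0, 0, 45],
  ],
)

```text
clock: 8.3
ee_pos: [0.6523, 0.054, 0.1945]
orientation: [3.138, -0.0, 1.571]
force: [0.8, -0.1, 0.2]
finger_gap: 0.528
grasp_force: 0.0
```

Run:
```python
from h import *
s=status.state();print(s['ee_pos'],s['force'])
for n in ['scene','side']:
    im,c=snap(n); u,v=map(int,proj(c,[.65,.055,.08]))
    np.save(n+'1.npy',im)
    a=cv2.resize(im[v-50:v+50,u-50:u+50],(400,400),interpolation=cv2.INTER_CUBIC); b=a if n=='scene' else np.hstack([b,a])
cv2.imwrite('pics/c3.png',cv2.cvtColor(b,cv2.COLOR_RGB2BGR))
im,c=snap('wrist');print(lid(im,c,[.65,.055],.0385,.067))
```

```text
[0.65232225 0.05403021 0.19452553] [ 0.83845886 -0.12581306  0.24332774]
(array([0.6507, 0.053 ]), np.float64(0.0005))
```

View pics/c3.png

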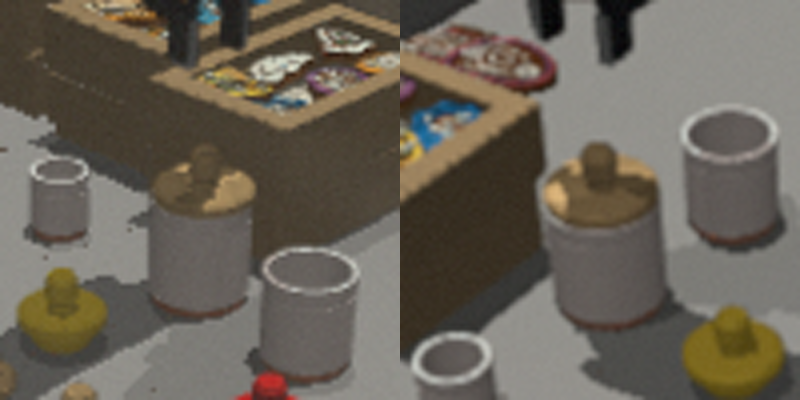

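XL is seated flush in both views. Next, lid_s.

>>> step_arm(
  rows=[
    [-0.6, 0, 0, 0, 0, 0, 45],
    [-1, -0.1, -0.1, 0, 0, 0, 45],
    [-1, -0.1, -0.3, 0, 0, 0, 45],
    [-1, 0, -0.5, 0, 0, 0, 45],
    [-1, 0, -0.5, 0, 0, 0, 45],
    [-1, 0, -0.5, 0, 0, 0, 45],
    [-1, 0, -0.4, 0, 0, 0, 45],
    [-0.8, 0, -0.2, 0, 0, 0, 45],
  ],
)

```text
clock: 9.45
ee_pos: [0.4262, 0.0476, 0.1148]
orientation: [-3.137, 0.001, 1.571]
force: [0.5, 0.6, -0.0]
finger_gap: 0.523
grasp_force: 0.0
```

Run:
```python
from h import *
im,c=snap('wrist','w4.png')
print(lid(im,c,[.422,.0485],.0235),lid(im,c,[.425,-.0465],.0335));print(status.state()['ee_pos'])
```

```text
(array([0.4217, 0.0476]), np.float64(0.0003)) (array([ 0.4235, -0.0473]), np.float64(0.0009))
[0.42230445 0.04724326 0.11381976]
```

View pics/w4.png

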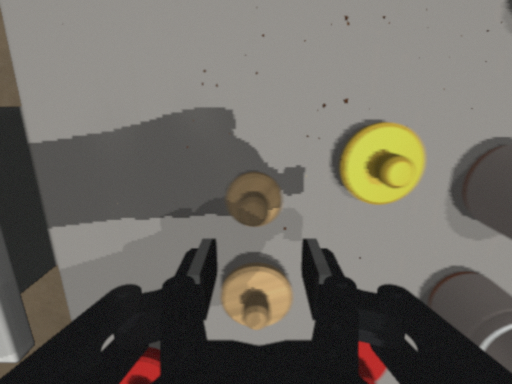

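lid_s at (253,198) is directly under the tool, and lid_l is at (256,295). Descending.

>>> step_arm(
  rows=[
    [0, 0, -0.4, 0, 0, 0, 45],
    [0, 0, -0.8, 0, 0, 0, 45],
    [0, 0, -0.8, 0, 0, 0, 45],
    [0, 0, -0.5, 0, 0, 0, 45],
    [0, 0, -0.26, 0, 0, 0, 45],
    [0, 0, 0, 0, 0, 0, 16],
    [0, 0, 0, 0, 0, 0, 16],
    [0, 0, 0, 0, 0, 0, 16],
  ],
)

```text
clock: 10.5
ee_pos: [0.4298, 0.0481, 0.0344]
orientation: [3.14, -0.0, 1.571]
force: [-0.6, -0.0, -0.7]
finger_gap: 0.267
grasp_force: 39.1
```

>>> step_arm(
  rows=[
    [0, 0, 0, 0, 0, 0, 16],
    [0, 0, 0.3, 0, 0, 0, 16],
    [0.3, 0.1, 0.8, 0, 0, 0, 16],
    [0.6, 0.5, 1, 0, 0, 0, 16],
    [0.8, 0.7, 1, 0, 0, 0, 16],
    [0.8, 0.7, 1, 0, 0, 0, 16],
    [0.8, 0.7, 0.7, 0, 0, 0, 16],
    [0.7, 0.6, 0.2, 0, 0, 0, 16],
  ],
)

```text
clock: 11.5
ee_pos: [0.551, 0.1482, 0.1866]
orientation: [3.138, -0.001, 1.571]
force: [-0.2, -0.3, -0.6]
finger_gap: 0.262
grasp_force: 39.3
```

>>> step_arm(
  rows=[
    [0.6, 0.5, 0, 0, 0, 0, 16],
    [0.3, 0.2, 0, 0, 0, 0, 16],
    [0, 0, 0, 0, 0, 0, 16],
    [0, 0, 0, 0, 0, 0, 16],
    [0, 0, 0, 0, 0, 0, 16],
    [0, 0, 0, 0, 0, 0, 16],
    [0, 0, 0, 0, 0, 0, 16],
    [0, 0, 0, 0, 0, 0, 16],
  ],
)

```text
clock: 12.5
ee_pos: [0.5762, 0.168, 0.184]
orientation: [3.142, 0.0, 1.571]
force: [-0.5, 1.0, -0.2]
finger_gap: 0.267
grasp_force: 39.2
```

Run:
```python
from h import *
s=status.state();im,c=snap('wrist','w5.png')
print(s['ee_pos'],s['force'],s['finger_gap'],s['grasp_force'])
print(proj(c,[.643,.21,.055]));print('s',rim(im,c,[.643,.21],.055,.020))
```

```text
[0.57616315 0.1679808  0.18396018] [-0.51595333  1.00765179 -0.22396978] 0.267263409006367 39.24466913100332
(np.float64(331.4187332114452), np.float64(142.83484444543797))
s (array([0.6485, 0.2072]), 120, np.float64(0.001))
```

View pics/w5.png

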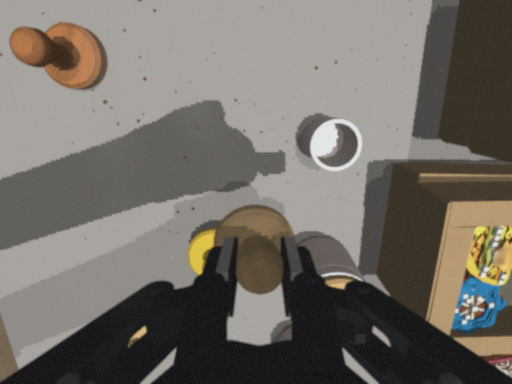

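```bash
cat >> h.py <<'E'
def rim2(im,c,exp,h,R):
    from scipy.optimize import least_squares
    m=(im.min(2)>150).astype(np.uint8);u,v=proj(c,[*exp,h])
    cs,_=cv2.findContours(m,cv2.RETR_EXTERNAL,cv2.CHAIN_APPROX_NONE)
    k=min([k for k in cs if len(k)>40],key=lambda k:np.hypot(*(k[:,0].mean(0)-(u,v))))
    P=np.array([onz(c,a,b,h)[:2] for a,b in k[:,0]])
    f=least_squares(lambda a:np.hypot(*(P-a[:2]).T)-a[2],[*exp,R],loss='soft_l1',f_scale=.0005)
    return f.x.round(4),len(P),np.median(np.abs(f.fun)).round(4),cv2.boundingRect(k)
E
python3 - <<'E'
from h import *
im=cv2.cvtColor(cv2.imread('pics/w5.png'),cv2.COLOR_BGR2RGB);c=viewer.get_calibration('wrist')
print(rim2(im,c,[.646,.208],.055,.024))
im=cv2.cvtColor(cv2.imread('pics/w5.png'),cv2.COLOR_BGR2RGB);print(status.state()['ee_pos'])
E
```

```text
(array([0.5042, 0.1644, 0.1749]), 1429, np.float64(0.0341), (0, 0, 431, 265))
[0.57619897 0.1680491  0.18396535]
```

```bash
sed -i 's/def rim2(im,c,exp,h,R):/def rim2(im,c,exp,h,R,th=190):/; s/im.min(2)>150/im.min(2)>th/' h.py
python3 - <<'E'
from h import *
im=cv2.cvtColor(cv2.imread('pics/w5.png'),cv2.COLOR_BGR2RGB);c=viewer.get_calibration('wrist')
for t in (170,180,190,200,210):print(t,rim2(im,c,[.646,.208],.055,.024,t))
E
```

```text
170 (array([0.6475, 0.2077, 0.0239]), 148, np.float64(0.0002), (310, 119, 53, 53))
180 (array([0.6475, 0.2078, 0.0236]), 146, np.float64(0.0002), (310, 119, 53, 52))
190 (array([0.6473, 0.2079, 0.0234]), 144, np.float64(0.0002), (310, 119, 52, 52))
200 (array([0.6473, 0.2079, 0.0232]), 143, np.float64(0.0002), (311, 119, 51, 52))
210 (array([0.6473, 0.2078, 0.023 ]), 144, np.float64(0.0002), (311, 120, 51, 51))
```

>>> step_arm(
  rows=[
    [0.3, 0.2, 0, 0, 0, 0, 16],
    [0.6, 0.3, -0.1, 0, 0, 0, 16],
    [0.7, 0.4, -0.3, 0, 0, 0, 16],
    [0.5, 0.3, -0.6, 0, 0, 0, 16],
    [0.27, 0.14, -0.7, 0, 0, 0, 16],
    [0, 0, -0.6, 0, 0, 0, 16],
    [0, 0, -0.4, 0, 0, 0, 16],
    [0, 0, -0.1, 0, 0, 0, 16],
  ],
)

```text
clock: 13.55
ee_pos: [0.6464, 0.2076, 0.0989]
orientation: [-3.14, 0.001, 1.571]
force: [-0.6, -0.4, 0.0]
finger_gap: 0.264
grasp_force: 39.3
```

>>> step_arm(
  rows=[
    [0, 0, 0, 0, 0, 0, 16],
    [0, 0, 0, 0, 0, 0, 16],
    [0, 0, -0.2, 0, 0, 0, 16],
    [0, 0, -0.2, 0, 0, 0, 16],
    [0, 0, -0.15, 0, 0, 0, 16],
    [0, 0, -0.1, 0, 0, 0, 16],
    [0, 0, 0, 0, 0, 0, 16],
    [0, 0, 0, 0, 0, 0, 16],
  ],
)

```text
clock: 14.55
ee_pos: [0.6475, 0.2083, 0.0806]
orientation: [3.141, -0.0, 1.571]
force: [0.2, -0.0, -0.1]
finger_gap: 0.266
grasp_force: 39.3
```

Centred with no contact. Lowering another 10 mm.

>>> step_arm(
  rows=[
    [0, 0, -0.1, 0, 0, 0, 16],
    [0, 0, -0.1, 0, 0, 0, 16],
    [0, 0, -0.06, 0, 0, 0, 16],
    [0, 0, -0.04, 0, 0, 0, 16],
    [0, 0, -0.04, 0, 0, 0, 16],
    [0, 0, 0, 0, 0, 0, 16],
    [0, 0, 0, 0, 0, 0, 16],
    [0, 0, 0, 0, 0, 0, 16],
  ],
)

```text
clock: 15.55
ee_pos: [0.6484, 0.2086, 0.072]
orientation: [3.139, -0.001, 1.571]
force: [-0.1, -0.5, 6.7]
finger_gap: 0.263
grasp_force: 39.0
```

>>> step_arm(
  rows=[
    [0, 0, -0.05, 0, 0, 0, 16],
    [0, 0, 0, 0, 0, 0, 16],
    [0, 0, 0.08, 0, 0, 0, 16],
    [0, 0, 0, 0, 0, 0, 45],
    [0, 0, 0, 0, 0, 0, 45],
    [0, 0, 0.3, 0, 0, 0, 45],
    [0, 0, 1, 0, 0, 0, 45],
    [0, 0, 1, 0, 0, 0, 45],
  ],
)

```text
clock: 16.55
ee_pos: [0.6471, 0.2082, 0.1409]
orientation: [-3.141, 0.0, 1.571]
force: [0.6, 0.2, -1.3]
finger_gap: 0.526
grasp_force: 0.0
```

>>> step_arm(
  rows=[
    [-0.5, -0.6, 0.8, 0, 0, 0, 45],
    [-0.8, -1, 0.5, 0, 0, 0, 45],
    [-0.9, -1, 0, 0, 0, 0, 45],
    [-1, -1, 0, 0, 0, 0, 45],
    [-1, -1, -0.2, 0, 0, 0, 45],
    [-1, -1, -0.5, 0, 0, 0, 45],
    [-1, -1, -0.6, 0, 0, 0, 45],
    [-0.6, -0.8, -0.6, 0, 0, 0, 45],
  ],
)

```text
clock: 17.55
ee_pos: [0.4419, -0.015, 0.1222]
orientation: [3.141, 0.0, 1.57]
force: [0.6, -0.0, 0.3]
finger_gap: 0.525
grasp_force: 0.0
```

>>> step_arm(
  rows=[
    [-0.5, -0.7, -0.4, 0, 0, 0, 45],
    [-0.2, -0.4, -0.2, 0, 0, 0, 45],
    [0, 0, 0, 0, 0, 0, 45],
    [0, 0, 0, 0, 0, 0, 45],
    [0, 0, 0, 0, 0, 0, 45],
    [0, 0, 0, 0, 0, 0, 45],
    [0, 0, 0, 0, 0, 0, 45],
    [0, 0, 0, 0, 0, 0, 45],
  ],
)

```text
clock: 18.55
ee_pos: [0.4224, -0.0467, 0.1041]
orientation: [3.142, 0.0, 1.571]
force: [0.5, -0.4, 0.6]
finger_gap: 0.529
grasp_force: 0.0
```

Run:
```python
from h import *
s=status.state();im,c=snap('wrist','w6.png')
print(s['ee_pos'],lid(im,c,[.4235,-.0473],.0335))
sc,cs=snap('scene');sd,cd=snap('side')
print(lid(sc,cs,[.647,.208],.0235,.037),lid(sd,cd,[.647,.208],.0235,.037))
```

```text
[ 0.42236082 -0.04666897  0.1041426 ] (array([ 0.4251, -0.0481]), np.float64(0.0003))
(array([0.9703, 1.1027]), np.float64(0.6799)) (array([0.7009, 0.4263]), np.float64(0.2897))
```

>>> step_arm(
  rows=[
    [0.09, -0.05, -0.4, 0, 0, 0, 45],
    [0, 0, -0.7, 0, 0, 0, 45],
    [0, 0, -0.7, 0, 0, 0, 45],
    [0, 0, -0.4, 0, 0, 0, 45],
    [0, 0, -0.2, 0, 0, 0, 45],
    [0, 0, 0, 0, 0, 0, 45],
    [0, 0, 0, 0, 0, 0, 16],
    [0, 0, 0, 0, 0, 0, 16],
  ],
)

```text
clock: 19.7
ee_pos: [0.4255, -0.0483, 0.0328]
orientation: [3.14, -0.0, 1.571]
force: [-0.8, -0.4, 1.5]
finger_gap: 0.263
grasp_force: 39.1
```

>>> step_arm(
  rows=[
    [0, 0, 0, 0, 0, 0, 16],
    [0, 0, 0, 0, 0, 0, 16],
    [0, 0, 0.3, 0, 0, 0, 16],
    [0.2, 0, 0.8, 0, 0, 0, 16],
    [0.6, -0.3, 1, 0, 0, 0, 16],
    [0.8, -0.4, 1, 0, 0, 0, 16],
    [0.8, -0.4, 1, 0, 0, 0, 16],
    [0.8, -0.4, 0.7, 0, 0, 0, 16],
  ],
)

```text
clock: 20.7
ee_pos: [0.522, -0.0937, 0.178]
orientation: [3.14, 0.0, 1.571]
force: [0.1, -0.1, -1.1]
finger_gap: 0.26
grasp_force: 39.4
```

>>> step_arm(
  rows=[
    [0.8, -0.3, 0.2, 0, 0, 0, 16],
    [0.6, -0.1, 0, 0, 0, 0, 16],
    [0, 0, 0, 0, 0, 0, 16],
    [0, 0, 0, 0, 0, 0, 16],
    [0, 0, 0, 0, 0, 0, 16],
    [0, 0, 0, 0, 0, 0, 16],
    [0, 0, 0, 0, 0, 0, 16],
    [0, 0, 0, 0, 0, 0, 16],
  ],
)

```text
clock: 21.7
ee_pos: [0.563, -0.1052, 0.1822]
orientation: [3.141, -0.0, 1.571]
force: [-0.1, 0.1, -1.3]
finger_gap: 0.261
grasp_force: 39.4
```

Run:
```python
from h import *
s=status.state();im,c=snap('wrist','w7.png')
print(s['ee_pos'],s['finger_gap'],s['grasp_force'])
for t in (170,190,210):print(rim2(im,c,[.634,-.065],.075,.034,t))
```

```text
[ 0.56296574 -0.10521387  0.18219605] 0.2610029142435833 39.4174707205093
(array([ 0.635 , -0.0672,  0.0336]), 223, np.float64(0.0002), (304, 110, 80, 80))
(array([ 0.635 , -0.0671,  0.0331]), 219, np.float64(0.0002), (304, 110, 79, 79))
(array([ 0.6349, -0.0671,  0.0325]), 216, np.float64(0.0002), (305, 111, 77, 77))
```

View pics/w7.png

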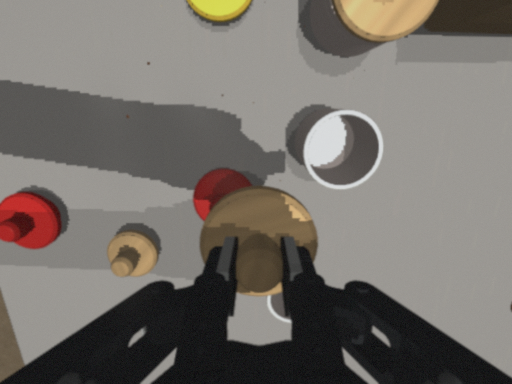

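canister_l's rim is at (342,149), the lid is held level at (259,240), and the XL lid is closed at the top.

>>> step_arm(
  rows=[
    [0.3, 0.2, 0, 0, 0, 0, 16],
    [0.7, 0.4, 0, 0, 0, 0, 16],
    [0.7, 0.4, -0.2, 0, 0, 0, 16],
    [0.5, 0.2, -0.5, 0, 0, 0, 16],
    [0.2, 0.07, -0.6, 0, 0, 0, 16],
    [0, 0, -0.5, 0, 0, 0, 16],
    [0, 0, -0.27, 0, 0, 0, 16],
    [0, 0, 0, 0, 0, 0, 16],
  ],
)

```text
clock: 22.75
ee_pos: [0.6341, -0.0677, 0.1193]
orientation: [-3.14, 0.0, 1.57]
force: [0.7, -0.2, -1.2]
finger_gap: 0.258
grasp_force: 39.4
```

>>> step_arm(
  rows=[
    [0, 0, 0, 0, 0, 0, 16],
    [0, 0, -0.2, 0, 0, 0, 16],
    [0, 0, -0.2, 0, 0, 0, 16],
    [0, 0, -0.2, 0, 0, 0, 16],
    [0, 0, -0.15, 0, 0, 0, 16],
    [0, 0, -0.05, 0, 0, 0, 16],
    [0, 0, 0, 0, 0, 0, 16],
    [0, 0, 0, 0, 0, 0, 16],
  ],
)

```text
clock: 23.75
ee_pos: [0.6352, -0.0672, 0.0963]
orientation: [3.141, 0.0, 1.571]
force: [-0.3, 0.1, -0.2]
finger_gap: 0.26
grasp_force: 39.4
```

>>> step_arm(
  rows=[
    [0, 0, -0.1, 0, 0, 0, 16],
    [0, 0, -0.06, 0, 0, 0, 16],
    [0, 0, -0.04, 0, 0, 0, 16],
    [0, 0, -0.04, 0, 0, 0, 16],
    [0, 0, 0, 0, 0, 0, 16],
    [0, 0, 0, 0, 0, 0, 16],
    [0, 0, 0, 0, 0, 0, 16],
    [0, 0, 0, 0, 0, 0, 16],
  ],
)

```text
clock: 24.75
ee_pos: [0.6354, -0.0672, 0.0899]
orientation: [3.14, -0.0, 1.571]
force: [-0.7, -0.0, 5.6]
finger_gap: 0.256
grasp_force: 40.0
```

>>> step_arm(
  rows=[
    [0, 0, -0.05, 0, 0, 0, 16],
    [0, 0, 0, 0, 0, 0, 16],
    [0, 0, 0.08, 0, 0, 0, 16],
    [0, 0, 0, 0, 0, 0, 45],
    [0, 0, 0, 0, 0, 0, 45],
    [0, 0, 0.3, 0, 0, 0, 45],
    [0, 0, 1, 0, 0, 0, 45],
    [0, 0, 1, 0, 0, 0, 45],
  ],
)

```text
clock: 25.75
ee_pos: [0.635, -0.0672, 0.1597]
orientation: [-3.141, 0.0, 1.571]
force: [-0.3, 0.3, 0.4]
finger_gap: 0.528
grasp_force: 0.0
```

>>> step_arm(
  rows=[
    [-0.5, -0.3, 0.6, 0, 0, 0, 45],
    [-1, -0.6, 0, 0, 0, 0, 45],
    [-1, -0.6, 0, 0, 0, 0, 45],
    [-1, -0.6, -0.3, 0, 0, 0, 45],
    [-1, -0.6, -0.6, 0, 0, 0, 45],
    [-1, -0.6, -0.7, 0, 0, 0, 45],
    [-1, -0.5, -0.7, 0, 0, 0, 45],
    [-0.7, -0.3, -0.6, 0, 0, 0, 45],
  ],
)

```text
clock: 26.75
ee_pos: [0.4176, -0.1911, 0.0896]
orientation: [3.141, 0.0, 1.569]
force: [1.2, -0.2, 0.2]
finger_gap: 0.528
grasp_force: 0.0
```

>>> step_arm(
  rows=[
    [0, 0, 0, 0, 0, 0, 45],
    [0, 0, 0, 0, 0, 0, 45],
    [0, 0, 0, 0, 0, 0, 45],
    [0, 0, 0, 0, 0, 0, 45],
    [0, 0, 0, 0, 0, 0, 45],
    [0, 0, 0, 0, 0, 0, 45],
    [0, 0, 0, 0, 0, 0, 45],
    [0, 0, 0, 0, 0, 0, 45],
  ],
)

```text
clock: 27.75
ee_pos: [0.419, -0.1902, 0.0897]
orientation: [3.142, -0.0, 1.571]
force: [0.3, -0.5, -0.8]
finger_gap: 0.53
grasp_force: 0.0
```

Run:
```python
from h import *
s=status.state();im,c=snap('wrist','w8.png')
print(s['ee_pos'],lid(im,c,[.4185,-.192],.0285))
```

```text
[ 0.4189783  -0.19016647  0.08972076] (array([ 0.4176, -0.1929]), np.float64(0.0003))
```

>>> step_arm(
  rows=[
    [-0.05, -0.09, -0.4, 0, 0, 0, 45],
    [0, 0, -0.6, 0, 0, 0, 45],
    [0, 0, -0.6, 0, 0, 0, 45],
    [0, 0, -0.3, 0, 0, 0, 45],
    [0, 0, 0, 0, 0, 0, 45],
    [0, 0, 0, 0, 0, 0, 45],
    [0, 0, 0, 0, 0, 0, 16],
    [0, 0, 0, 0, 0, 0, 16],
  ],
)

```text
clock: 28.8
ee_pos: [0.418, -0.1931, 0.0334]
orientation: [3.14, 0.0, 1.571]
force: [-0.6, 0.5, 3.9]
finger_gap: 0.262
grasp_force: 39.1
```

>>> step_arm(
  rows=[
    [0, 0, 0, 0, 0, 0, 16],
    [0, 0, 0, 0, 0, 0, 16],
    [0, 0, 0.3, 0, 0, 0, 16],
    [0, 0, 0.8, 0, 0, 0, 16],
    [0.2, 0, 1, 0, 0, 0, 16],
    [0.5, -0.2, 1, 0, 0, 0, 16],
    [0.8, -0.5, 1, 0, 0, 0, 16],
    [0.8, -0.5, 0.7, 0, 0, 0, 16],
  ],
)

```text
clock: 29.8
ee_pos: [0.4875, -0.2293, 0.1787]
orientation: [3.14, 0.001, 1.571]
force: [-0.0, 0.3, -0.1]
finger_gap: 0.261
grasp_force: 39.4
```

>>> step_arm(
  rows=[
    [0.8, -0.6, 0.2, 0, 0, 0, 16],
    [0.5, -0.4, 0, 0, 0, 0, 16],
    [0, 0, 0, 0, 0, 0, 16],
    [0, 0, 0, 0, 0, 0, 16],
    [0, 0, 0, 0, 0, 0, 16],
    [0, 0, 0, 0, 0, 0, 16],
    [0, 0, 0, 0, 0, 0, 16],
    [0, 0, 0, 0, 0, 0, 16],
  ],
)

```text
clock: 30.8
ee_pos: [0.5255, -0.2588, 0.1828]
orientation: [3.141, -0.0, 1.571]
force: [-0.2, -0.4, -0.5]
finger_gap: 0.265
grasp_force: 39.4
```

Run:
```python
from h import *
s=status.state();im,c=snap('wrist','w9.png')
print(s['ee_pos'],s['finger_gap'],s['grasp_force'])
for t in (170,190,210):print(rim2(im,c,[.598,-.222],.065,.029,t))
```

```text
[ 0.52549174 -0.25880279  0.18280131] 0.2652301153445548 39.389663249021396
(array([ 0.6001, -0.2243,  0.0285]), 181, np.float64(0.0002), (311, 120, 64, 65))
(array([ 0.6002, -0.2242,  0.028 ]), 178, np.float64(0.0002), (311, 120, 64, 64))
(array([ 0.6001, -0.2241,  0.0273]), 175, np.float64(0.0002), (312, 121, 62, 62))
```

View pics/w9.png

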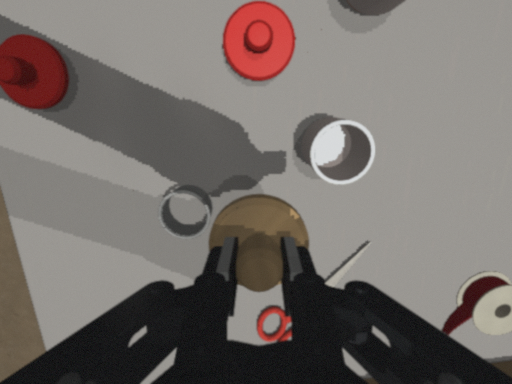

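canister_m's rim is at (343,152), the lid is held level at (259,240), and the cutter at (185,210) is undisturbed.

>>> step_arm(
  rows=[
    [0.3, 0.15, 0, 0, 0, 0, 16],
    [0.7, 0.35, 0, 0, 0, 0, 16],
    [0.7, 0.35, -0.3, 0, 0, 0, 16],
    [0.5, 0.2, -0.6, 0, 0, 0, 16],
    [0.29, 0.1, -0.7, 0, 0, 0, 16],
    [0, 0, -0.5, 0, 0, 0, 16],
    [0, 0, -0.33, 0, 0, 0, 16],
    [0, 0, 0, 0, 0, 0, 16],
  ],
)

```text
clock: 31.85
ee_pos: [0.599, -0.2249, 0.1089]
orientation: [-3.14, -0.0, 1.57]
force: [-0.5, -0.6, -1.2]
finger_gap: 0.262
grasp_force: 39.4
```

>>> step_arm(
  rows=[
    [0, 0, 0, 0, 0, 0, 16],
    [0, 0, -0.2, 0, 0, 0, 16],
    [0, 0, -0.2, 0, 0, 0, 16],
    [0, 0, -0.2, 0, 0, 0, 16],
    [0, 0, -0.15, 0, 0, 0, 16],
    [0, 0, -0.05, 0, 0, 0, 16],
    [0, 0, 0, 0, 0, 0, 16],
    [0, 0, 0, 0, 0, 0, 16],
  ],
)

```text
clock: 32.85
ee_pos: [0.6004, -0.2245, 0.0861]
orientation: [3.141, 0.0, 1.571]
force: [-0.8, -0.6, -0.9]
finger_gap: 0.26
grasp_force: 39.4
```

>>> step_arm(
  rows=[
    [0, 0, -0.1, 0, 0, 0, 16],
    [0, 0, -0.06, 0, 0, 0, 16],
    [0, 0, -0.04, 0, 0, 0, 16],
    [0, 0, -0.04, 0, 0, 0, 16],
    [0, 0, 0, 0, 0, 0, 16],
    [0, 0, 0, 0, 0, 0, 16],
    [0, 0, 0, 0, 0, 0, 16],
    [0, 0, 0, 0, 0, 0, 16],
  ],
)

```text
clock: 33.85
ee_pos: [0.6007, -0.2246, 0.0805]
orientation: [3.14, 0.0, 1.571]
force: [-3.0, 1.0, 8.5]
finger_gap: 0.265
grasp_force: 40.3
```

>>> step_arm(
  rows=[
    [0, 0, -0.04, 0, 0, 0, 16],
    [0, 0, 0, 0, 0, 0, 16],
    [0, 0, 0.07, 0, 0, 0, 16],
    [0, 0, 0, 0, 0, 0, 45],
    [0, 0, 0, 0, 0, 0, 45],
    [0, 0, 0.3, 0, 0, 0, 45],
    [0, 0, 1, 0, 0, 0, 45],
    [0, 0, 1, 0, 0, 0, 45],
  ],
)

```text
clock: 34.85
ee_pos: [0.6002, -0.2244, 0.1495]
orientation: [-3.141, 0.0, 1.571]
force: [0.5, -0.7, 0.3]
finger_gap: 0.522
grasp_force: 0.0
```

>>> step_arm(
  rows=[
    [-0.3, 0.2, 1, 0, 0, 0, 45],
    [-0.6, 0.3, 1, 0, 0, 0, 45],
    [-1, 0.6, 1, 0, 0, 0, 45],
    [-1, 0.8, 0, 0, 0, 0, 45],
    [-1, 0.8, 0, 0, 0, 0, 45],
    [-0.6, 0.5, 0, 0, 0, 0, 45],
    [0, 0, 0, 0, 0, 0, 45],
    [0, 0, 0, 0, 0, 0, 45],
  ],
)

```text
clock: 35.85
ee_pos: [0.466, -0.129, 0.2391]
orientation: [3.14, 0.001, 1.57]
force: [-0.0, 0.4, -0.1]
finger_gap: 0.526
grasp_force: 0.0
```

Run:
```python
from h import *
print(status.state()['ee_pos'])
T=[]
for n,w in (('scene',(220,120,380,240)),('side',(140,110,300,230))):
    im,c=snap(n);T.append(cv2.resize(im[w[1]:w[3],w[0]:w[2]],(400,300),interpolation=cv2.INTER_CUBIC))
    T.append(cv2.resize(im[145:260,155:345] if n=='scene' else im[130:300,200:360],(400,300)))
b=np.vstack([np.hstack(T[:2]),np.hstack(T[2:])])
cv2.imwrite('pics/f.png',cv2.cvtColor(b,cv2.COLOR_RGB2BGR))
im,c=snap('wrist')
for k,e,r,z in (('m',(.6,-.224),.0285,.047),('l',(.635,-.067),.0335,.057),('xl',(.651,.0535),.0385,.067)):
    try: print(k,lid(im,c,e,r,z))
    except Exception as x: print(k,x)
```

```text
[ 0.46598622 -0.12904617  0.23905329]
m (array([ 0.6002, -0.2244]), np.float64(0.0007))
l (array([ 0.6346, -0.0672]), np.float64(0.0005))
xl (array([0.6522, 0.0535]), np.float64(0.0041))
```

View pics/f.png

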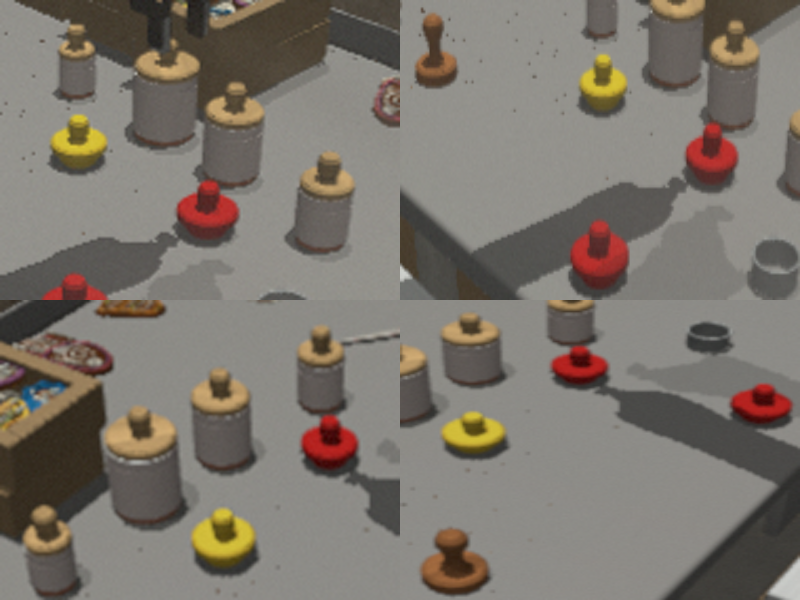

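All four canisters are closed with level lids. The stamp and cutter are untouched, and the gripper is clear. Handing in.

```bash
python3 -c "
from bench import ticket;print(ticket.hand_in())"
```

```text
the job is handed in; nothing more can be done
None
```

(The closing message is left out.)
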